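Tap a specimen carrier to centre on a sprung stage and lock it

TASK

The specimen carrier stands off to one side on the sprung table of the alignment stage. Tap it gently along its guide, at one end until it rests about a centimetre past the centre mark and then at the other end, and go on from alternate ends until it rests untouched, centred on the mark; then press the red locating plunger fully home through its hole and let go. Do not grip or knock the carrier, do not force the plunger, and leave everything else alone.

Things in the scene. Friction and masses are not known exactly. Their poses are not given: they have to be found in the camera images.
- stage: fixed alignment stage, grey base plate 112 x 230 x 12 mm; origin: centre of its underside, on the worktop; z up, y along the guide (the long way), x across it. On it floats a steel table that slides along y only, up to 20 mm either way, against centring springs (300 N/m in all, damping 20 N s/m, no friction).
- bridge (a point): middle of the top of the aluminium bridge that crosses the guide, 78 mm above the worktop, over the stage's origin; the bridge is 22 mm wide (along y), 107 mm long (along x), 11 mm thick, on posts at x = +-48 mm.
- table_mark (a point): centre mark of the floating table (76 x 208 mm): middle of its top, 24 mm above the worktop; moves with the table, axes as the stage's; under the plunger when the table rests. A pushed carrier drags the table along until spring force equals its friction, then slips on it; on release the table returns and brings the carrier back by as much.
- rail_tick (a point): one of four red ticks, 2 mm wide, on the two dark guide rails of the table, at y = +-75 mm from the mark: a centred carrier's end faces lie at the ticks. The rails are 47 mm apart inside and 6 mm high (tops 30 mm above the worktop). This one is at x = +27, y = +75 mm from the mark.
- carrier: loose aluminium specimen carrier with two amber discs, lying on the table between the rails: 44 mm wide (x), 150 mm long (y), 30 mm thick (top 54 mm above the worktop), 18 mm hole through its middle. Origin: centre of its underside, 24 mm above the worktop; axes as the stage's. About 0.4 kg; friction on the table 1 to 4 N, varies. Starts 16 to 26 mm off the mark towards +y.
- end_left (a point): middle of the carrier's +y end face, 75 mm from its centre, 44 mm above the worktop. Both ends are blue tapping blocks, 44 mm wide, 12 mm thick, as high as the carrier (top 54 mm above the worktop).
- end_right (a point): the same on the carrier's -y end face.
- plunger (a joint): locating plunger in the bridge: 0 raised, 0.018 m fully down on its stop; goes straight down, needs 3 to 5 N, stays where left. Its pin is 11 mm thick; raised, its tip is 3 mm above the carrier's top. It enters the carrier's hole only within about 3 mm of centre, else it lands on the carrier at 0.003. Home is over 0.015.
- plunger_top (a point): centre of the top of the plunger's red knob, 24 mm across, 9 mm high; 113 mm above the worktop when raised, 95 mm when home and let go. The knob is cushioned: it gives on the plunger by up to 4 mm on a spring of 2.5 N/mm, so pressing on a plunger that is home or has landed makes the force climb by 2.5 N per mm, then steeply.
- calculator: bystander: dark grey pocket calculator, 125 x 72 x 16 mm; origin: centre of its underside
- jar_red: bystander: white sample jar with red lid, 48 mm across, 72 mm high; origin: centre of its underside
- beaker: bystander: small clear beaker, 53 mm across, 71 mm high; origin: centre of its underside
- timer: bystander: white lab timer, the nearer of two, 66 x 62 x 21 mm; origin: centre of its underside
- tape: bystander: roll of paper tape lying flat, the nearer of two, 72 mm across, 19 mm high; origin: centre of its underside

How it is judged (in metres and radians):
On the way, in this order (a step that is already met when the one before it is completed fails the run):
1. the carrier has been tapped across the mark and rests untouched with its centre 5 to 18 mm beyond it on the -y side of the table (y of carrier in the frame of table_mark between -0.018 and -0.005 m and contact force between carrier and the fingers below 0.05 N and contact force between carrier and the arm below 0.05 N and linear speed of carrier below 0.005 m/s), for 0.2 s.
2. tapped back from the other end, the carrier rests untouched within 2.5 mm of the mark (and 3.5 mm of the stage's axis, table at rest), plunger still raised (y of carrier in the frame of table_mark between -0.0025 and 0.0025 m and y of carrier in the frame of stage between -0.0035 and 0.0035 m and contact force between carrier and the fingers below 0.05 N and contact force between carrier and the arm below 0.05 N and linear speed of carrier below 0.005 m/s and value of joint plunger below 0.003 m), for 0.3 s.
3. the plunger is home (value of joint plunger above 0.015 m), for 0.2 s.
At the end, for the whole second after the job is handed in: the carrier lies flat on the table, at rest, within 2.5 mm of the mark along the guide and 3.5 mm of the stage's axis, and the plunger is down by more than 15 mm of its 18 mm (y of carrier in the frame of table_mark between -0.0025 and 0.0025 m and y of carrier in the frame of stage between -0.0035 and 0.0035 m and value of joint plunger above 0.015 m and linear speed of carrier below 0.005 m/s and angle between carrier's own z axis and vertical below 0.05 rad and z of carrier in the frame of stage below 0.027 m); the robot touches nothing.
It fails at once if the carrier is gripped, jolted or rammed: more than 12 N between robot and carrier (contact force between any of the fingers, the arm and carrier above 12 N).
It fails at once if the plunger or stage is forced: more than 22 N between robot and stage (contact force between any of the fingers, the arm and stage above 22 N).
It fails at once if a bystander is moved by more than 20 mm (distance of any of calculator, jar_red, beaker, timer, tape from where it was at the start of the episode above 0.02 m).
It also fails if it takes over 64 s, if anything falls off the work surface, if the arm or the gripper's body presses on something with over 40 N, if the wrist force passes 120 N, or if a joint passes its speed limit or range.

ROBOT

A 7-joint arm with a two-finger parallel gripper is mounted at the origin on a cart in front of the work surface, level with it; the furniture and walls round the work are solid. World frame = base frame: x ahead of the robot, y to its left, z up, the work surface at z = 0. Lengths are in m, angles in degrees, forces in N, time in s.
With the tool pointing down it reaches from about 0.4 to 0.875 m from the base axis. Payload 19.3 kg.
Tool frame: the origin (TCP) lies between the finger pads; the fingertips stand 8 mm ahead of it and the grasp point (between the pads) lies 11 mm behind it; z points along the fingers, y is the direction in which the jaws open and shut (so a half turn about z gives the same grasp; the last joint's range is limited). The gripper opens to 85 mm and grips with 20 to 120 N. Pads are 22 mm wide; open, the fingers measure 114 mm over their backs; the gripper's body (76 mm by 85 mm) begins 54 mm behind the grasp point. The pads swing forward as they close: fully open they stand 13 mm farther back than shut.
Start: joints at [-76.444, 29.874, -2.08, 91.645, 1.215, 58.505, -6.463], TCP at [0.189, 0.596, 0.239] pointing down, gripper open.
Joint ranges: [-166.77, 166.77], [-17.47, 122.26], [-85.68, 81.53], [9.62, 139.38], [-72.42, 252.41], [9.2, 110.78], [-144.41, 144.41]. Speed limits (degrees/s): [108.29, 108.29, 136.94, 136.94, 172.46, 172.46, 172.46].

INTERFACE

Orientations are given as a 3x3 rotation matrix whose columns are the frame's x, y, z axes.
In Python, from cell import bot, solver, eyes gives the robot as it stands. Calls block until the motion is done:
- bot.move_pose(position, orientation): joint-space move of the TCP to a pose.
- bot.movel(position, ori=None, velocity=0.15, guard=None): straight line of the TCP; ori=None keeps the orientation; velocity is the mean speed in m/s. With guard (N) it stops when the force on the tool has changed by that much, and returns True; else False.
- bot.movej(angles): joint-space move.
- bot.open_gripper() and bot.grab(f_grip=None): open the fingers fully, or close them until they stop; f_grip is the grip in N (None keeps the last).
- bot.dwell(seconds).
- solver.inverse_kinematics(position, orientation): joint angles nearest the present ones, or None.
- bot.sense(): the state.
- eyes.camera(name): name is "scene" or "side" or "wrist"; returns the picture (420x560x3 uint8, red, green, blue); there is no depth.
- eyes.camera_params(name): a dict with "mtx" (3x3 intrinsics, pixels), "position" and "attitude" of the camera in the world; the wrist camera has in their place "T_tool_cam" (4x4, takes a point from camera to tool coordinates, whose origin is the TCP and whose axes are the flange's). Camera axes: x right, y up, looking along -z (the intrinsics and any distortion apply to the point x, -y, -z); pixel columns grow to the right and rows downward; lengths in m; the calibration is good to about 2 mm. A picture is of the moment at which its call begins: read the wrist's pose just before it. camera_params takes no time and is no camera call.
A pose or a line that the arm cannot do raises bot.IKError and nothing moves.
- bot.finish_job(): hands the job in, once; it reports no verdict.
The state is a dict: "t": time; "joint_positions": joint angles; "qd": joint speeds; "effort": joint torques, N m; "ee_pos": TCP position; "tcp_rot": TCP orientation; "force": force on the tool from outside, world axes, zero at the start; "ft_torque": the same for the moment, N m; "width": finger opening in m.
Only numpy, scipy, OpenCV 4.12 (cv2) and the standard library are available. Lean on these libraries where they do the work, as an engineer would, in place of code of your own. Each camera call takes 0.05 s, during which the arm holds its last target. There are 200 camera calls.

## Working session

There is one attempt and no reset: what is moved stays moved. The work goes in short steps, each a Python script; the robot and the scene stay as the last script left them, time stands still between calls to the robot, and variables do not carry over. Pictures are saved under pics/ and viewed, about 8 in all and at most 12, crops included, and the job is handed in when it is done.

```bash
ls; mkdir -p pics; python3 - <<'E'
from cell import bot, solver, eyes
import cv2
for n in ("scene","side","wrist"):
    p=eyes.camera_params(n); print(n,p)
    cv2.imwrite(f"pics/{n}0.png",eyes.camera(n)[:,:,::-1])
a=cv2.imread("pics/scene0.png");b=cv2.imread("pics/side0.png")
s=bot.sense();print(s)
E
```

```text
pics
scene {'mtx': array([[408.36041988,   0.        , 282.23419106],
       [  0.        , 408.36041988, 207.53579853],
       [  0.        ,   0.        ,   1.        ]]), 'position': array([0.23508934, 0.82921324, 0.71801818]), 'attitude': array([[-0.76359523,  0.47052683, -0.44218415],
       [-0.64562079, -0.56677625,  0.51179926],
       [-0.0098042 ,  0.67629076,  0.73656954]])}
side {'mtx': array([[471.58869365,   0.        , 275.67700157],
       [  0.        , 471.58869365, 213.12754849],
       [  0.        ,   0.        ,   1.        ]]), 'position': array([0.60337776, 1.39734893, 0.67293321]), 'attitude': array([[-0.99960815,  0.02745706, -0.00544606],
       [-0.01837702, -0.49695498,  0.86758172],
       [ 0.0211148 ,  0.86734184,  0.49726482]])}
wrist {'mtx': array([[315.70548087,   0.        , 277.61967585],
       [  0.        , 315.70548087, 212.01533438],
       [  0.        ,   0.        ,   1.        ]]), 'T_tool_cam': array([[-1.05955895e-03,  9.54193682e-01,  2.99187724e-01,
         7.76818433e-02],
       [ 9.99999432e-01,  1.04464234e-03,  2.09792128e-04,
 
[... 295 characters left out ...]
     1.21555293,  58.50534455,  -6.46248701]), 'qd': array([-0.08953007, -0.11471022, -0.05492441,  0.05532116, -0.05604311,
        0.00444992, -0.03645476]), 'effort': array([ 1.34604667e-03, -9.27384353e+01,  1.98055007e+00, -3.70051396e+01,
        1.79664942e-02,  6.46702116e-03,  4.11196197e-06]), 'ee_pos': array([0.18872386, 0.59556599, 0.23886629]), 'tcp_rot': array([[-9.53301054e-01,  3.02021633e-01, -1.85374845e-04],
       [ 3.02021679e-01,  9.53300678e-01, -8.50585483e-04],
       [-8.01772506e-05, -8.66851260e-04, -9.99999621e-01]]), 'force': array([ 1.25737109, -0.05162298, -0.01598835]), 'ft_torque': array([ 0.0319296 , -0.01351626, -0.0143257 ]), 'width': 0.08552581159995996}
```

View pics/scene0.png

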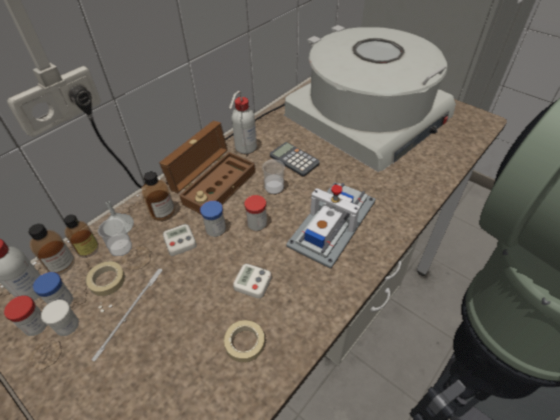

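View pics/side0.png

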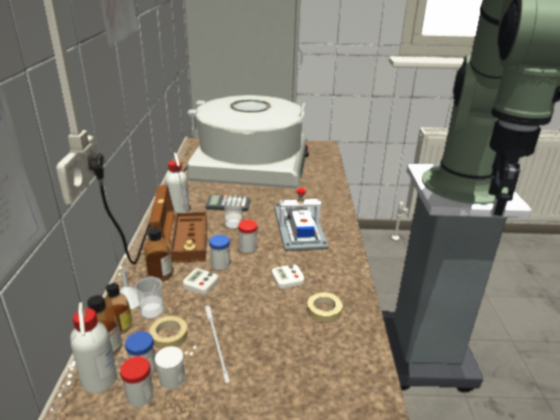

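```bash
cat > h.py <<'E'
from cell import bot, solver, eyes
import numpy as np, cv2
def cam(name, s=None):
    p=eyes.camera_params(name)
    if name!="wrist": return p["mtx"],np.array(p["position"]),np.array(p["attitude"])
    s=s or bot.sense(); R=np.array(s["tcp_rot"]); T=p["T_tool_cam"]
    return p["mtx"],np.array(s["ee_pos"])+R@T[:3,3],R@T[:3,:3]
def ray(c,uv):
    K,o,A=c; q=np.linalg.inv(K)@[uv[0],uv[1],1]; return o,A@[q[0],-q[1],-q[2]]
def onz(c,uv,z):
    o,d=ray(c,uv); return o+d*(z-o[2])/d[2]
def tri(rs):
    M=0;b=0
    for o,d in rs:
        d=d/np.linalg.norm(d); P=np.eye(3)-np.outer(d,d); M=M+P; b=b+P@o
    return np.linalg.solve(M,b)
def proj(c,X):
    K,o,A=c; q=A.T@(np.asarray(X)-o); q=K@[q[0],-q[1],-q[2]]; return q[:2]/q[2]
def hsv(im): return cv2.cvtColor(im,cv2.COLOR_RGB2HSV)
def red(im):
    h=hsv(im); return (((h[...,0]<8)|(h[...,0]>172))&(h[...,1]>150)&(h[...,2]>70)).astype('uint8')
def blue(im):
    h=hsv(im); return ((h[...,0]>105)&(h[...,0]<130)&(h[...,1]>140)&(h[...,2]>50)).astype('uint8')
def blobs(m,amin=8):
    n,l,s,c=cv2.connectedComponentsWithStats(m)
    return [(np.round(c[i],1).tolist(),s[i].tolist()) for i in range(1,n) if s[i][4]>=amin]
E
python3 - <<'E'
from h import *
for n in("scene","side"):
    im=cv2.imread(f"pics/{n}0.png")[:,:,::-1].copy();c=cam(n)
    for f,z in((red,.109),(blue,.044)):
        print(n,f.__name__)
        for b in blobs(f(im)): 
            if b[0][0]>220: print(b,onz(c,b[0],z).round(3))
E
```

```text
scene red
([241.4, 103.6], [236, 98, 12, 12, 108]) [0.925 0.19  0.109]
([336.1, 189.3], [332, 185, 9, 10, 68]) [0.547 0.294 0.109]
([255.0, 204.1], [245, 196, 21, 17, 284]) [0.65  0.434 0.109]
scene blue
([346.9, 194.9], [342, 193, 11, 5, 17]) [0.551 0.236 0.044]
([314.0, 238.1], [305, 230, 19, 17, 198]) [0.532 0.385 0.044]
side red
([300.8, 190.6], [297, 188, 9, 7, 48]) [0.546 0.291 0.109]
([247.4, 225.9], [239, 220, 18, 13, 200]) [0.673 0.476 0.109]
side blue
([305.2, 231.4], [297, 227, 17, 10, 158]) [0.534 0.388 0.044]
```

```bash
python3 - <<'E'
from h import *
psi=np.radians(7.3); ex=np.array([np.cos(psi),np.sin(psi),0]); ey=np.array([-ex[1],ex[0],0])
R=np.stack([-ex,ey,[0,0,-1]],1)
o=np.array([.547,.293,0])
bot.move_pose(o+.06*ex+[0,0,.2],R)
bot.grab(20)
bot.dwell(.2)
s=bot.sense(); im=eyes.camera("wrist"); cv2.imwrite("pics/w1.png",im[:,:,::-1])
print(s["t"],s["ee_pos"],s["width"],s["force"])
c=cam("wrist",s)
for f,z in((red,.03),(blue,.054)):
    for b in blobs(f(im),4): print(f.__name__,b,onz(c,b[0],z).round(4))
E
```

```text
2.975 [0.60648632 0.30064881 0.19998109] -1.3160197364424175e-05 [ 0.20199487 -0.23358333 -0.71466703]
red ([360.7, 96.7], [360, 88, 3, 15, 27]) [0.5061 0.3654 0.03  ]
red ([196.7, 98.1], [195, 90, 4, 16, 30]) [0.5261 0.2172 0.03  ]
red ([279.2, 137.2], [263, 121, 34, 34, 874]) [0.5512 0.2963 0.03  ]
red ([202.4, 164.2], [201, 158, 4, 14, 26]) [0.5859 0.2257 0.03  ]
red ([356.9, 161.5], [356, 159, 3, 7, 11]) [0.5644 0.3738 0.03  ]
red ([519.9, 176.1], [514, 171, 13, 11, 109]) [0.5583 0.5352 0.03  ]
red ([377.8, 288.6], [352, 265, 52, 50, 1927]) [0.6985 0.4245 0.03  ]
red ([487.4, 349.7], [483, 346, 10, 8, 63]) [0.7621 0.5703 0.03  ]
blue ([382.3, 130.5], [375, 105, 16, 52, 637]) [0.5326 0.3838 0.054 ]
blue ([222.2, 132.5], [215, 107, 16, 52, 656]) [0.5518 0.2464 0.054 ]
blue ([440.1, 338.9], [416, 326, 43, 31, 687]) [0.7367 0.4937 0.054 ]
```

View pics/w1.png

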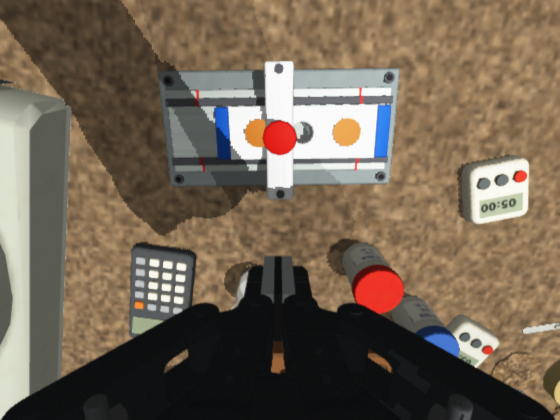

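```bash
cat >> h.py <<'E'
psi=np.radians(7.97); ex=np.array([np.cos(psi),np.sin(psi),0]); ey=np.array([-ex[1],ex[0],0]); ez=np.array([0,0,1.])
R=np.stack([-ex,ey,-ez],1); O=np.array([.5456,.2955,0]); HT=.0145
P=lambda x,y,z: O+x*ex+y*ey+z*ez
def look(save=None):
    rs=[]
    for k in range(2):
        s=bot.sense(); im=eyes.camera("wrist"); c=cam("wrist",s)
        tk=[];bl=[]
        for m,z,ln,X in((red(im),.03,tk,[(x,y) for x in(-.027,.027) for y in(-.075,.075)]),):
            for b in blobs(m,4):
                q=onz(c,b[0],z)-O; q=(q@ex,q@ey)
                for x,y in X:
                    if abs(q[0]-x)<.012 and abs(q[1]-y)<.022 and b[1][4]<80: tk.append((y>0,q[1]))
        for b in blobs(blue(im),150):
            q=onz(c,b[0],.054)-O
            if abs(q@ex)<.012 and abs(q@ey)<.12: bl.append(q@ey)
        t=[np.mean([v for g,v in tk if g==k]) for k in(False,True)]
        rs.append((np.mean(bl)-np.mean(t),np.mean(t),len(tk),len(bl),np.ptp(bl),t[1]-t[0]))
    if save: cv2.imwrite(save,im[:,:,::-1])
    r=np.mean(rs,0); print("look t=%.1f rel %.2f mm tickc %.2f n %g %g span %.1f %.1f"%(s["t"],*(r[:2]*1e3),*r[2:4],*(r[4:]*1e3))); return r[0]
def push(sg,Y,rel,v=.015):
    """push carrier from end sg so that its centre would be at Y (stage y); rel = present centre"""
    y0=rel+sg*(.075+HT+.006); y1=Y+sg*(.075+HT)
    bot.movel(P(.0,y0+sg*.02,.12),R,.3); bot.movel(P(0,y0,.049),R,.2)
    f0=bot.sense()["force"]
    g=bot.movel(P(0,y1,.049),R,v,guard=9); f1=bot.sense()["force"]
    bot.movel(P(0,y1+sg*.01,.049),R,.02)
    bot.movel(P(0,y1+sg*.03,.12),R,.25); bot.movel(P(.06,0,.2),R,.3); bot.dwell(.3)
    print("guard",g,"df_y",round(float((f1-f0)@ey),2))
E
python3 - <<'E'
from h import *
r=look(); push(1,-.012,r); r=look("pics/w2.png")
E
```

```text
look t=3.1 rel 19.90 mm tickc -0.01 n 4 2 span 138.6 149.6
guard False df_y 2.0
look t=9.1 rel -3.40 mm tickc -0.19 n 4 2 span 138.4 149.5
```

```bash
python3 - <<'E'
from h import *
push(1,-.0205,-.0034); r=look()
if -.017<r<-.006:
    bot.dwell(.2); push(-1,.0065,r); r=look("pics/w3.png")
E
```

```text
guard False df_y 1.74
look t=14.1 rel -10.99 mm tickc -0.15 n 4 2 span 138.4 149.5
guard False df_y -3.63
look t=19.4 rel -4.01 mm tickc -0.18 n 4 2 span 138.3 149.4
```

```bash
python3 - <<'E'
from h import *
push(-1,.0102,-.004); r=look("pics/w4.png")
E
```

```text
guard False df_y -4.42
look t=24.2 rel -1.43 mm tickc -0.25 n 4.5 2 span 138.4 149.4
```

```bash
python3 - <<'E'
from h import *
push(-1,.0110,-.0014); r=look("pics/w5.png")
im=cv2.imread("pics/w5.png")[40:220,130:430]; cv2.imwrite("pics/w5c.png",cv2.resize(im,None,fx=2.5,fy=2.5))
E
```

```text
guard False df_y -3.86
look t=28.9 rel -0.70 mm tickc -0.25 n 4.5 2 span 138.4 149.4
```

View pics/w5c.png

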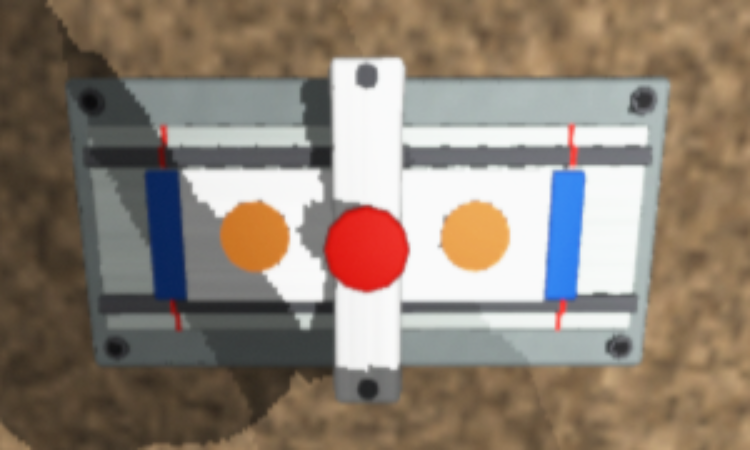

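```bash
python3 - <<'E'
from h import *
s=bot.sense(); c=cam("wrist",s); im=cv2.imread("pics/w5.png")[:,:,::-1].copy()
b=max((b for b in blobs(red(im)) if 100<b[0][1]<180),key=lambda b:b[1][4])
k=onz(c,b[0],.112); print("knob stage xy",(k-O)@ex,(k-O)@ey)
k[2]=0
bot.movel(k+[0,0,.2],R,.2); bot.movel(k+[0,0,.145],R,.1); bot.dwell(.2)
f0=bot.sense()["force"][2]
g=bot.movel(k+[0,0,.0985],R,.015,guard=10)
bot.dwell(.3); s=bot.sense(); print(g,s["ee_pos"],s["force"][2]-f0)
bot.movel(k+[0,0,.15],R,.06); bot.movel(P(.06,0,.2),R,.2); bot.dwell(.2); look("pics/w6.png")
s=bot.sense();c=cam("wrist",s); im=eyes.camera("wrist")
b=max((b for b in blobs(red(im)) if 100<b[0][1]<180),key=lambda b:b[1][4]); print(b,onz(c,b[0],.095))
E
```

```text
knob stage xy -9.761598825731163e-05 -0.00018552805783652001
True [0.54556754 0.29532136 0.09968634] 8.855745460092699
look t=35.2 rel -0.74 mm tickc -0.18 n 5 2 span 138.4 149.5
([275.3, 137.8], [260, 123, 31, 31, 740]) [0.54542376 0.29503102 0.095     ]
```

```bash
python3 -c "
from h import *
bot.finish_job(); print(bot.sense()['t'])"
```

```text
the job is handed in; nothing more can be done
the job is handed in; nothing more can be done
```

I centred the carrier and pressed the plunger home, then handed the job in at about 35 s of the 64 s allowed.

- **Tapping:** The carrier started 19.9 mm off the mark towards +y. Two slow pushes at the +y end left it at rest at −11.0 mm. Three pushes at the −y end then brought it to −4.0, −1.4 and finally −0.7 mm. The largest push force I read was about 4.4 N, against the 12 N limit.
- **Plunger:** I pressed until the 10 N guard stopped the arm. The fingertips were then at about 92 mm, which fits a knob home at 95 mm with its cushion pressed in. The force settled at about 8.9 N, and I let go.
- **Last check:** With the arm clear, the wrist camera put the carrier 0.7 mm from the mark and the table at rest within 0.2 mm. The knob looked smaller by about as much as a plunger fully down should.

No measured check failed. In some of the last looks the tick finder picked up one extra red blob, but the tick spacing stayed at 149.4–149.5 mm (nominal 150 mm) and the position readings agreed. I did not measure the bystanders again. I planned the arm's path to stay clear of them.

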